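Seal a street lamp's cable entry: gland nut finger-tight, then one flat by wrench

TASK

Seal the unused cable entry on the driver box of the lamp: turn the large gland nut clockwise (seen from above) with the fingers until it is finger-tight and no further, then use the large open-ended wrench to tighten it one flat of the hexagon more, a sixth of a turn. Work gently, without bearing down on the lamp or forcing the nut with the wrench, and do not use the wrench before the nut is finger-tight. Afterwards lay the wrench flat on its rest again, where it was, and leave everything else where it is.

Things in the scene. Friction and masses are not known exactly. Their poses are not given: they have to be found in the camera images.
- lamp: a grey street lamp lying face down, fixed to the table; origin at the centre of its underside. Frame 240 (x) x 200 (y) mm, 36 mm high, fins to 49 mm; on it the driver box, 150 x 110 mm, its flat top 84 mm above the table. The gland stands upright on the box within 30 mm of its centre; a round vent, 22 mm across and 8 mm high, sits at x +45, y +22 mm
- gland_nut: the gland nut: a plated metal hexagon, 36 mm across flats, 41.6 mm over corners, 26 mm high, on an upright black stem 30 mm across. Origin on its axis in its underside, 101 mm above the table, 17 mm above the box. A black rubber plug 18 mm across stands 15 mm above its top. x is square to a flat (flats face 0, 60, 120.. degrees from x); z up. It turns on the spot and stays where it is left
- nut_top (a point): centre of the nut's top face, 127 mm above the table; axes as the nut's. How it feels: it runs clockwise with 0.07 N m; where it gets tight differs each time, 0.6 to 1.25 rad away. Then 0.3 N m over 0.12 rad, as the seal is taken up (finger-tight); from there 0.9 N m, which only the wrench may overcome. Turning back takes only 0.07 N m
- nip (a joint): taking-up of the seal, rad: 0 while the nut still runs freely, growing clockwise to 0.12 at the end of take-up; it is finger-tight from 0.06 on
- seal (a joint): clockwise turn of the nut past finger-tight, rad: 0 until the take-up is complete, 1.05 after one flat; wanted 0.79 to 1.31. The fingers must not touch the nut once this is beyond 0.15
- wrench: the large open-ended wrench, flat steel, 10 mm thick, 0.13 to 0.21 kg. Origin in its underside, mid-handle, where to grip; x along the handle towards the jaw, z up. Handle 18 mm wide, x -80 to +70 mm; head 62 mm wide from there; jaws 37.6 mm apart, flared tips reach x +131 mm, 72 mm over the tips; centre of mass near x +40 mm. At first on its rest, handle towards the robot
- wrench_jaw (a point): middle of the wrench's jaw opening at half thickness, 105 mm along x from the wrench's origin; the throat's back is 21 mm behind it. When the wrench is fully on, from the side, it lies on the nut's axis: two flats of the nut along the jaws, a corner in the throat. The jaws have 6 degrees or so of play each way
- rest_top (a point): the wrench rest, fixed to the table left or right of the lamp: two grey cross bars, 22 mm high, 70 mm wide, 16 mm thick, on a plate 4 mm thick. This point is between the bars, level with their tops; the bars lie at x -58 and +77 mm from it. The wrench lies with its origin here (within 8 mm) and its x along this x
- small_wrench: a bystander: a small open-ended steel wrench, 130 mm long, 6 mm thick, jaws only 17 mm apart, too small for the nut; lies flat on the table
- screwdriver: a bystander: a black-handled screwdriver lying on the table
- spare_nut: a bystander: a loose small metal hexagon nut, 27 mm across flats, 18 mm high, on the table
- tape: a bystander: a clear ring-shaped roll, 90 mm across, 25 mm high, on the table
- foam_tray: a bystander: an empty white tray 160 x 110 x 50 mm on the table, on the side of the lamp where the wrench rest is not

How it is judged:
By the outcome, as a careful person would: the job done as asked, in the order asked, and still so for the second after the job is handed in, with the robot touching nothing.
It also fails if it takes over 72 s, if anything falls off the work surface, if the arm or the gripper's body presses on something with over 40 N, if the wrist force passes 120 N, or if a joint passes its speed limit or range.

ROBOT

A 6-joint arm with a two-finger parallel gripper is mounted at the origin on the work surface. World frame = base frame: x ahead of the robot, y to its left, z up, the work surface at z = 0. Lengths are in mm, angles in degrees, forces in N, time in s.
With the tool pointing down it reaches from about 300 to 850 mm from the base axis. Payload 4.2 kg.
Tool frame: the origin (TCP) lies between the finger pads; the fingertips stand 22 mm ahead of it and the grasp point (between the pads) lies 3 mm ahead of it (env.finger_overhang is the distance from the TCP to the fingertips, in mm); z points along the fingers, y is the line along which they close (so a half turn about z gives the same grasp; the last joint's range is limited). The gripper opens to 91 mm and grips with 3 to 60 N. Pads are 32 mm wide; open, the fingers measure 118 mm over their backs; the gripper's body (76 mm by 178 mm) begins 60 mm behind the grasp point.
Start: joints at [-77.865, 18.312, 89.639, -0, 72.044, -1.146], TCP at [132.096, -559.635, 235.976] pointing down, gripper open.
Joint ranges: [-177.97, 177.97], [-48.28, 115.42], [12.27, 149.76], [-77.06, 257.06], [2.81, 150.46], [-146.56, 146.56]. Speed limits (degrees/s): [147.25, 147.25, 180, 180, 180, 180].

INTERFACE

Orientations are given as [roll, pitch, yaw] about the fixed x, y, z axes, in that order (R = Rz(yaw) Ry(pitch) Rx(roll)).
In Python, from workcell import state, cams, ticket, look_for, outline_of, env gives the robot as it stands.
- The arm moves only by the tool servo_tool, never from a script. Its argument "steps" is a list of rows, each a list of 3 entries, a list of its own where there are three numbers: the closure in counts, from 0 (fully open) to 255 (shut), then the shift along the tool's x, y, z in mm, then the turn, a rotation vector about the tool's x, y, z in rad. A call has exactly 10 rows; each row shifts and turns the commanded pose from where the row before left it, along the tool's axes as they then stand; what a row does not reach is not made up. A row lasts 1/10 s, in which the tool goes at most 50 mm and 8.59 degrees, less where a joint would pass 70% of its speed; a pose out of reach is approached as far as the arm can. A call with a gripper value outside its range is refused whole. The fingers move at their own pace and stop on an object; "squeeze" is the grip in N (left out, the last holds). Time passes only in rows, so rows that do not move let the fingers close, or fill a call up. It gives the time, the measured TCP pose, the force, the opening and the grip force at its end, in the units of the state.
- state(): the state, without advancing time (a new reading comes with each control period).
- cams.grab_frame(name): name is "side" or "top" or "wrist"; returns a dict with "color" (420x560x3 uint8, red, green, blue), "z_map" (420x560 float32, mm along the optical axis (not along the pixel's ray), 0 where there is no reading), "fovy" (degrees; the focal length in pixels is half the picture's height over the tangent of half this angle, whatever the lens; pixels are square), "cx", "cy" (the principal point, pixels), "k1" (the pictures are not rectified: a ray, as slopes to the right and down, at radius r is drawn at 1 + k1 r^2 times it, then the intrinsics apply), "eye" and "rotation" of the camera in the world; the wrist camera has in their place "tool_from_camera" (4x4, takes a point from camera to tool coordinates, whose origin is the TCP and whose axes are the flange's). Camera axes: x right, y up, looking along -z (the intrinsics and any distortion apply to the point x, -y, -z); pixel columns grow to the right and rows downward; lengths in mm; the calibration is good to about 2 mm. A picture is of the moment at which its call begins: read the wrist's pose just before it.
- ticket.job_done(): hands the job in; it is judged then, once.
Trained networks look in a picture, given as the dict that the camera call returned (one of the last four; its "shot" number tells which), for a name from the list of things; names that differ only in an ending like _2 or _b are one class to them, and where a whole thing is asked for, a point or a joint stands for the part that bears it (a point fixed in the world has none). Each returns a list of dicts, best first, with "confidence" (0 to 1); they miss things now and then, are a little off and sometimes report something else, mostly with a low value. They report only what shows in the picture. A call takes as long as a camera call.
- look_for(picture, thing): "at" ([column, row] in pixels, amid what is visible of it).
- outline_of(picture, thing): "pixels" (420x560 bool, what is visible of it) and "at" ([column, row] in pixels, amid what is visible of it).
The state is a dict: "time_s": time; "qpos": joint angles; "qvel": joint speeds; "effort": joint torques, N m; "ee_pos": TCP position; "ee_rot": TCP orientation; "force": force on the tool from outside, world axes, zero at the start; "torque": the same for the moment, N m; "gripper_width": finger opening in mm; "gripper_force": force on a finger pad.
Only numpy, scipy, OpenCV 4.12 (cv2) and the standard library are available. Lean on these libraries where they do the work, as an engineer would, in place of code of your own. Each camera call takes 0.05 s, during which the arm holds its last target. There are 200 camera calls.

## Working session

There is one attempt and no reset: what is moved stays moved. The work goes in short steps, Python scripts to look and compute and a tool call to move; the robot and the scene stay as the last step left them, time stands still between calls to the robot, and variables do not carry over. Pictures are saved under pics/ and viewed, at most 10 in all, crops included, and the job is handed in when it is done.

Besides the shell and the picture viewer there is one more tool, called after ">>>" as name([rows], argument=value, ...), one row to a line, values as JSON. servo_tool: Moves the arm, as the interface text tells. Its arguments: {"type":"object","properties":{"steps":{"type":"array","items":{"type":"array"}},"squeeze":{"type":"number"}},"required":["steps"]}

```bash
mkdir -p pics; ls; cat > h.py <<'E'
import numpy as np, cv2
from scipy.spatial.transform import Rotation as R
from workcell import state, cams, ticket, look_for, outline_of, env
def campose(p,s=None):
    if 'eye' in p: return np.array(p['rotation'],float).reshape(3,3),np.array(p['eye'],float)
    T=np.array(p['tool_from_camera']); Rt=R.from_euler('xyz',s['ee_rot'],degrees=True).as_matrix()
    return Rt@T[:3,:3], Rt@T[:3,3]+np.array(s['ee_pos'])
def rays(p,uv):
    f=210/np.tan(np.radians(p['fovy'])/2); d=(np.atleast_2d(np.array(uv,float))-[p['cx'],p['cy']])/f
    u=d.copy()
    for _ in range(20): u=d/(1+p['k1']*(u**2).sum(1,keepdims=True))
    return np.c_[u[:,0],-u[:,1],-np.ones(len(u))]
def plane(p,uv,z,s=None):
    Rc,e=campose(p,s); r=rays(p,uv)@Rc.T
    return e+r*((z-e[2])/r[:,2])[:,None]
def cloud(p,mask,s=None):
    v,u=np.nonzero(mask&(p['z_map']>0)); Rc,e=campose(p,s)
    return e+(rays(p,np.c_[u,v])*p['z_map'][v,u][:,None])@Rc.T
def save(p,n): cv2.imwrite('pics/'+n,p['color'][:,:,::-1])
E
python3 - <<'E'
from h import *
s=state(); print(s)
for n in('top','side'):
    p=cams.grab_frame(n); save(p,n+'0.png'); print(n,p['eye'],p['fovy'],p['k1'])
    for t in('gland_nut','wrench','lamp','foam_tray','tape'):
        for o in outline_of(p,t)[:1]:
            c=cloud(p,o['pixels']); print(t,o['confidence'],o['at'],np.median(c,0).round(),c.min(0).round(),c.max(0).round())
E
```

```text
pics
{'time_s': 0.0, 'qpos': array([-7.78652953e+01,  1.83508830e+01,  8.97071959e+01, -7.63582263e-04,
        7.20420015e+01, -1.14674249e+00]), 'qvel': array([-0.07324151, -0.04753388, -0.06494259,  0.02021914,  0.0440064 ,
       -0.00248273]), 'effort': array([-2.22975104e-03, -4.12460768e+01, -2.31972116e+01,  7.27452664e-02,
        4.57422389e-02, -1.64772214e-04]), 'ee_pos': array([ 131.9884302 , -559.16860848,  235.122482  ]), 'ee_rot': array([-1.79899925e+02, -1.27709315e-03,  1.32816822e+01]), 'force': array([-0.2567786, -0.0981798,  0.3370506]), 'torque': array([ 0.02402515,  0.01139444, -0.00840331]), 'gripper_force': 0.0, 'gripper_width': 91.40611899054822}
top [469.4325804    5.77404165 873.29553425] 57.94407713811097 -0.09092030426478127Traceback (most recent call last):
  File "<stdin>", line 7, in <module>
  File "h.py", line 17, in cloud
    v,u=np.nonzero(mask&(p['z_map']>0)); Rc,e=campose(p,s)
                                              ~~~~~~~^^^^^
  File "h.py", line 5, in campose
    if 'eye' in p: return np.array(p['rotation'],float).reshape(3,3),np.array(p['eye'],float)
                          ~~~~~~~~~~~~~~~~~~~~~~~~~~~~~~~~~~~~~^^^^^
ValueError: cannot reshape array of size 3 into shape (3,3)
```

```bash
sed -i "s/np.array(p\['rotation'\],float).reshape(3,3)/R.from_euler('xyz',p['rotation'],degrees=True).as_matrix()/" h.py
python3 - <<'E'
from h import *
for n in('top','side'):
    p=cams.grab_frame(n); save(p,n+'0.png'); print(n,p['eye'],p['rotation'],p['fovy'],p['k1'])
    for t in('gland_nut','wrench','lamp','foam_tray','tape'):
        for o in outline_of(p,t)[:1]:
            c=cloud(p,o['pixels']); print(t,o['confidence'],o['at'],np.median(c,0).round(),c.min(0).round(),c.max(0).round())
E
```

```text
top [469.4325804    5.77404165 873.29553425] [ 5.91889789e+00 -7.08150568e-02 -8.97022472e+01] 57.94407713811097 -0.09092030426478127
gland_nut 0.47 [265.9, 204.2] [545.  30. 129.] [529.  12.  83.] [571.  52. 143.]
wrench 0.81 [430.9, 212.8] [ 546. -341.   33.] [ 418. -381.   -1.] [ 639. -301.   40.]
lamp 0.96 [260.7, 214.0] [542.  36.  49.] [421. -78.   0.] [688. 149. 110.]
foam_tray 0.81 [142.2, 223.4] [510. 309.  15.] [419. 239.  -2.] [595. 390.  56.]
tape 0.78 [155.3, 126.4] [715. 273.  25.] [670. 226.  -2.] [769. 318.  31.]
side [421.02795785 700.93314091 761.10847476] [  47.26348027    0.8133546  -172.06012084] 47.025545110226744 -0.03392634474846774
gland_nut 0.83 [265.7, 221.1] [545.  45. 123.] [529.  23. 103.] [565.  53. 132.]
wrench 0.82 [287.0, 144.1] [ 556. -338.   32.] [ 420. -391.    0.] [ 632. -299.   38.]
lamp 0.95 [266.9, 257.3] [536.  88.  48.] [419. -86.   0.] [680. 154.  95.]
foam_tray 0.69 [264.3, 376.9] [511. 307.  19.] [422. 215.  -0.] [597. 374.  56.]
tape 0.92 [152.3, 357.1] [715. 279.  23.] [671. 230.   0.] [759. 319.  31.]
```

View pics/top0.png

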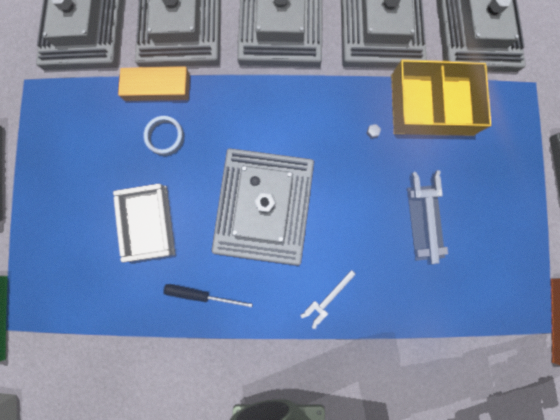

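The top view shows the nut at pixel (265,203), the wrench on its rest at (428,215), and the vent at (255,181). I'll check the wrist camera geometry and plan a close look.

```bash
cat >> h.py <<'E'
def to(x,y,z,yaw,s=None,rows=10):
    "total tool shift (start axes) and turn about tool z to reach pose, tool down"
    s=s or state(); Rt=R.from_euler('xyz',s['ee_rot'],degrees=True)
    d=Rt.inv().apply(np.array([x,y,z])-s['ee_pos']); w=(Rt.inv()*R.from_euler('xyz',[180,0,yaw],degrees=True)).as_rotvec()
    print('ee',s['ee_pos'].round(1),s['ee_rot'].round(2),'shift',d.round(1),'turn',w.round(4),'/row',(d/rows).round(2),(w/rows).round(4))
E
python3 - <<'E'
from h import *
p=cams.grab_frame('wrist'); print(np.array(p['tool_from_camera']).round(3),p['fovy'],p['k1'])
print(env.finger_overhang)
p=cams.grab_frame('top')
for t,z in(('gland_nut',127),('wrench',32),('lamp',84)):
    o=outline_of(p,t)[0]; m=o['pixels']; c=cloud(p,m); c=c[c[:,2]>z-8] if t!='lamp' else c[(abs(c[:,2]-84)<5)]
    print(t,cv2.minAreaRect(c[:,:2].astype(np.float32)), np.median(c,0))
to(510,30,330,13.3,rows=20)
E
```

```text
[[ 0.00000e+00  9.62000e-01  2.73000e-01  7.77690e+01]
 [ 1.00000e+00 -0.00000e+00  1.00000e-03  6.85000e-01]
 [ 1.00000e-03  2.73000e-01 -9.62000e-01 -1.49024e+02]
 [ 0.00000e+00  0.00000e+00  0.00000e+00  1.00000e+00]] 67.63946098928578 -0.06779827550560634
22.0
gland_nut ((547.3646850585938, 30.44732666015625), (35.894569396972656, 37.63203430175781), 0.8536369204521179) [547.06506994  29.47871945 129.55961207]
wrench ((526.3815307617188, -343.3274230957031), (208.91709899902344, 63.85667037963867), 5.8288373947143555) [ 556.79946304 -340.76874067   33.6932439 ]
lamp ((549.5615234375, 36.79692840576172), (110.22857666015625, 150.479736328125), 82.53607940673828) [543.65642058  36.81240556  85.51240259]
ee [ 132.1 -559.6  236. ] [179.99  -0.    13.28] shift [ 503.3 -487.   -94.1] turn [ 0.0001 -0.     -0.0003] /row [ 25.16 -24.35  -4.7 ] [ 0. -0. -0.]
```

>>> servo_tool([
  [0,[27,-24,-1.5],[0,0,0]],
  [0,[27,-24,-1.5],[0,0,0]],
  [0,[27,-24,-1.5],[0,0,0]],
  [0,[27,-24,-1.5],[0,0,0]],
  [0,[27,-24,-1.5],[0,0,0]],
  [0,[27,-24,-1.5],[0,0,0]],
  [0,[27,-24,-1.5],[0,0,0]],
  [0,[27,-24,-1.5],[0,0,0]],
  [0,[27,-24,-1.5],[0,0,0]],
  [0,[27,-24,-1.5],[0,0,0]],
], squeeze=25)

```text
time_s: 1.95
ee_pos: [340.4, -262.7, 251.2]
ee_rot: [180.0, -0.0, 13.3]
force: [0.3, -0.7, 0.6]
gripper_width: 91.5
gripper_force: 0.0
```

>>> servo_tool([
  [0,[30,-27,-1.5],[0,0,0]],
  [0,[30,-27,-1.5],[0,0,0]],
  [0,[30,-27,-1.5],[0,0,0]],
  [0,[30,-27,-1.5],[0,0,0]],
  [0,[30,-27,-1.5],[0,0,0]],
  [0,[30,-27,-1.5],[0,0,0]],
  [0,[30,-27,-1.5],[0,0,0]],
  [0,[30,-27,-1.5],[0,0,0]],
  [0,[29,-25,0],[0,0,0]],
  [0,[0,0,0],[0,0,0]],
])

```text
time_s: 2.95
ee_pos: [548.4, 35.7, 262.5]
ee_rot: [-179.9, -0.1, 13.5]
force: [-0.3, -0.5, 0.3]
gripper_width: 91.2
gripper_force: 0.0
```

```bash
python3 - <<'E'
from h import *
s=state(); p=cams.grab_frame('wrist'); save(p,'w1.png'); print(s['ee_pos'],s['ee_rot'],s['qpos'].round(1))
o=outline_of(p,'gland_nut')[0]; print(o['confidence'],o['at'])
c=cloud(p,o['pixels'],s); t=c[abs(c[:,2]-127)<6]; print(len(t),t.mean(0), cv2.minAreaRect(t[:,:2].astype(np.float32)))
h=cv2.convexHull(t[:,:2].astype(np.float32))[:,0]
for a in range(0,60,3):
    print(a,[round(float(np.ptp(h@[np.cos(np.radians(a+k)),np.sin(np.radians(a+k))])),1) for k in(0,60,120)],end=' ')
E
```

```text
[548.42691374  35.7307189  262.46659315] [-1.79936172e+02 -8.70250584e-02  1.35214319e+01] [ 2.5 15.1 90.4  0.1 74.4 78.9]
0.87 [285.2, 199.4]
921 [549.97778311  30.68960202 127.73396056] ((548.2763061523438, 30.410175323486328), (39.885013580322266, 36.207366943359375), 82.22692108154297)
0 [37.7, 37.5, 37.3] 3 [38.4, 38.2, 37.8] 6 [38.9, 38.7, 38.4] 9 [39.3, 39.1, 38.9] 12 [39.8, 39.4, 39.4] 15 [40.2, 39.6, 39.7] 18 [40.5, 39.7, 39.9] 21 [40.8, 39.8, 40.0] 24 [40.9, 39.9, 40.0] 27 [40.9, 39.9, 39.9] 30 [40.8, 39.7, 39.7] 33 [40.6, 39.5, 39.5] 36 [40.3, 39.1, 39.2] 39 [39.8, 38.7, 38.8] 42 [39.3, 38.1, 38.3] 45 [38.6, 37.5, 37.7] 48 [37.9, 37.0, 37.0] 51 [37.1, 36.4, 36.4] 54 [36.4, 36.1, 36.4] 57 [36.9, 36.7, 37.0]
```

View pics/w1.png

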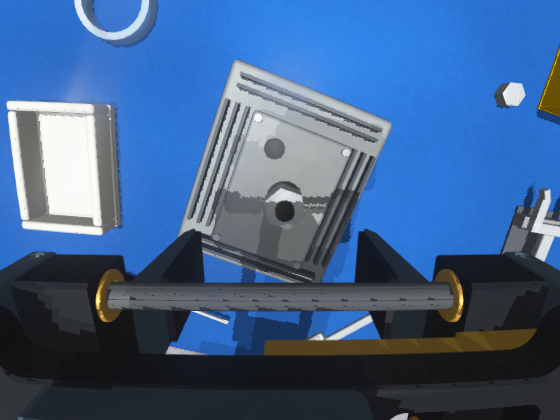

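The nut is at pixel (286,200), centre about (548,30), with flats facing -5.5° mod 60. I'll turn to yaw 84.5 and descend part of the way.

>>> servo_tool([
  [0,[0,0,8],[0,0,-0.138]],
  [0,[0,0,8],[0,0,-0.138]],
  [0,[0,0,8],[0,0,-0.138]],
  [0,[0,0,8],[0,0,-0.138]],
  [0,[0,0,8],[0,0,-0.138]],
  [0,[0,0,8],[0,0,-0.138]],
  [0,[0,0,8],[0,0,-0.138]],
  [0,[0,0,8],[0,0,-0.138]],
  [0,[0,0,8],[0,0,-0.138]],
  [0,[0,0,0],[0,0,0]],
])

```text
time_s: 4.05
ee_pos: [544.7, 31.0, 190.2]
ee_rot: [-179.9, 0.0, 84.3]
force: [-1.1, 1.0, -0.2]
gripper_width: 91.2
gripper_force: 0.0
```

```bash
cat >> h.py <<'E'
def nut(s,p):
    o=outline_of(p,'gland_nut')[0]; m=o['pixels']; c=cloud(p,m,s); t=c[abs(c[:,2]-127)<6]
    h=cv2.convexHull(t[:,:2].astype(np.float32))[:,0]
    sp=lambda a:np.array([np.ptp(h@[np.cos(np.radians(a+k)),np.sin(np.radians(a+k))]) for k in(0,60,120)])
    A=np.arange(0,60,.5); W=[sp(a).sum() for a in A]
    print('nut conf',o['confidence'],'n',len(t),'rect',cv2.minAreaRect(h)[0],'minc',cv2.minEnclosingCircle(h),'flat angle',A[np.argmin(W)],sp(A[np.argmin(W)]).round(1),'z',np.median(t[:,2]))
E
python3 - <<'E'
from h import *
s=state(); p=cams.grab_frame('wrist'); save(p,'w2.png')
nut(s,p); to(548.3,30.4,128,84.5)
E
```

```text
nut conf 0.83 n 1539 rect (548.1498413085938, 30.596309661865234) minc ((548.1548461914062, 30.670351028442383), 20.602466583251953) flat angle 54.0 [36.3 36.5 35.6] z 127.83902963552003
ee [545.7  31.4 191.3] [1.80e+02 2.00e-02 8.42e+01] shift [-0.7  2.6 63.3] turn [ 0.      0.0003 -0.0052] /row [-0.07  0.26  6.33] [ 0.      0.     -0.0005]
```

View pics/w2.png

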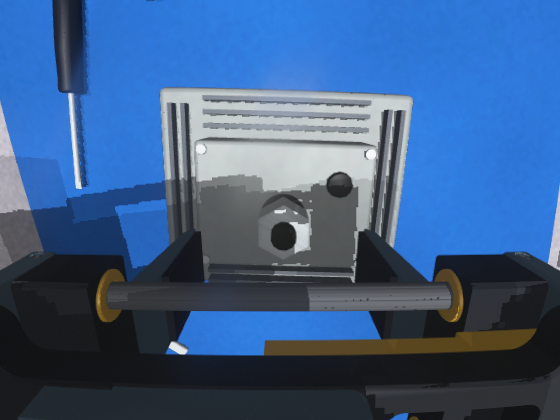

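The nut fills pixels (258–310, 195–258) with its flats square to the fingers. Now I'll descend and close gently.

>>> servo_tool([
  [0,[-0.1,0.4,9],[0,0,0]],
  [0,[-0.1,0.4,9],[0,0,0]],
  [0,[-0.1,0.4,9],[0,0,0]],
  [0,[-0.1,0.4,9],[0,0,0]],
  [0,[-0.1,0.4,9],[0,0,0]],
  [0,[-0.1,0.4,9],[0,0,0]],
  [0,[-0.1,0.2,8],[0,0,0]],
  [110,[0,0,0],[0,0,0]],
  [110,[0,0,0],[0,0,0]],
  [110,[0,0,0],[0,0,0]],
], squeeze=5)

```text
time_s: 5.15
ee_pos: [549.1, 31.4, 129.3]
ee_rot: [179.9, -0.0, 84.4]
force: [0.8, -0.6, -0.7]
gripper_width: 70.1
gripper_force: 0.0
```

>>> servo_tool([
  [165,[0,0,0],[0,0,0]],
  [165,[0,0,0],[0,0,0]],
  [175,[0,0,0],[0,0,0]],
  [185,[0,0,0],[0,0,0]],
  [200,[0,0,0],[0,0,0]],
  [200,[0,0,0],[0,0,0]],
  [200,[0,0,0],[0,0,0]],
  [200,[0,0,0],[0,0,0]],
  [200,[0,0,0],[0,0,0]],
  [200,[0,0,0],[0,0,0]],
])

```text
time_s: 6.15
ee_pos: [547.4, 31.5, 128.9]
ee_rot: [-179.8, 0.0, 84.4]
force: [-5.2, 0.3, 4.2]
gripper_width: 36.3
gripper_force: 5.0
```

```bash
python3 - <<'E'
from h import *
s=state(); print({k:np.round(s[k],3) for k in('ee_pos','ee_rot','force','torque','gripper_width','gripper_force','qpos')}); to(548.2,30.6,128,84)
E
```

```text
{'ee_pos': array([547.427,  31.462, 128.888]), 'ee_rot': array([-1.79837e+02,  1.20000e-02,  8.44340e+01]), 'force': array([-5.197,  0.277,  4.205]), 'torque': array([ 0.014,  0.96 , -0.022]), 'gripper_width': np.float64(36.283), 'gripper_force': np.float64(5.0), 'qpos': array([2.08200e+00, 2.12020e+01, 1.02011e+02, 1.10000e-02, 5.69500e+01,
       7.64200e+00])}
ee [547.4  31.5 128.9] [-1.7984e+02  1.0000e-02  8.4430e+01] shift [-0.8  0.9  0.9] turn [-0.0028  0.0002  0.0076] /row [-0.08  0.09  0.09] [-0.0003  0.      0.0008]
```

>>> servo_tool([
  [200,[-0.8,-0.6,0],[0,0,0]],
  [200,[0,-0.5,0],[0,0,0]],
  [200,[0,0,0],[0,0,0.02]],
  [200,[0,0,0],[0,0,0.02]],
  [200,[0,0,0],[0,0,0.02]],
  [200,[0,0,0],[0,0,0.02]],
  [200,[0,0,0],[0,0,0.02]],
  [200,[0,0,0],[0,0,0.02]],
  [200,[0,0,0],[0,0,0]],
  [200,[0,0,0],[0,0,0]],
], squeeze=22)

```text
time_s: 7.15
ee_pos: [547.4, 31.3, 128.9]
ee_rot: [-180.0, -0.1, 77.5]
force: [-4.0, 3.7, 3.5]
gripper_width: 35.7
gripper_force: 22.0
```

```bash
cat >> h.py <<'E'
def st():
    s=state(); print({k:np.round(s[k],3).tolist() for k in('time_s','ee_pos','ee_rot','force','torque','gripper_width','gripper_force','qpos')}); return s
E
python3 - <<'E'
from h import *
st()
E
```

```text
{'time_s': 7.15, 'ee_pos': [547.418, 31.345, 128.942], 'ee_rot': [-179.969, -0.061, 77.495], 'force': [-3.96, 3.728, 3.522], 'torque': [0.668, 0.604, -0.059], 'gripper_width': 35.743, 'gripper_force': 22.0, 'qpos': [2.037, 21.131, 102.117, 0.08, 56.767, 14.499]}
```

>>> servo_tool([
  [200,[0.5,-0.8,0.5],[0,0,0]],
  [200,[0,0,0],[0,0,0.03]],
  [200,[0,0,0],[0,0,0.03]],
  [200,[0,0,0],[0,0,0.03]],
  [200,[0,0,0],[0,0,0.03]],
  [200,[0,0,0],[0,0,0.03]],
  [200,[0,0,0],[0,0,0.03]],
  [200,[0,0,0],[0,0,0.03]],
  [200,[0,0,0],[0,0,0.03]],
  [200,[0,0,0],[0,0,0.03]],
])

```text
time_s: 8.15
ee_pos: [547.5, 31.4, 128.9]
ee_rot: [179.9, -0.0, 62.0]
force: [-2.8, 0.8, 4.1]
gripper_width: 35.8
gripper_force: 22.0
```

```bash
python3 - <<'E'
from h import *
st()
E
```

```text
{'time_s': 8.15, 'ee_pos': [547.533, 31.357, 128.939], 'ee_rot': [179.903, -0.04, 62.013], 'force': [-2.834, 0.821, 4.067], 'torque': [0.356, 0.475, 0.082], 'gripper_width': 35.808, 'gripper_force': 21.999, 'qpos': [2.084, 21.089, 102.186, -0.017, 56.621, 30.081]}
```

>>> servo_tool([
  [200,[0,-0.4,0.3],[0,0,0.02]],
  [200,[0,-0.2,0],[0,0,0.02]],
  [200,[0,0,0],[0,0,0.02]],
  [200,[0,0,0],[0,0,0.02]],
  [200,[0,0,0],[0,0,0.02]],
  [200,[0,0,0],[0,0,0.02]],
  [200,[0,0,0],[0,0,0.02]],
  [200,[0,0,0],[0,0,0.02]],
  [200,[0,0,0],[0,0,0.02]],
  [200,[0,0,0],[0,0,0.02]],
])

```text
time_s: 9.15
ee_pos: [547.6, 31.3, 128.9]
ee_rot: [179.8, -0.1, 50.6]
force: [-2.0, 1.4, 5.2]
gripper_width: 36.0
gripper_force: 22.0
```

```bash
python3 - <<'E'
from h import *
st()
E
```

```text
{'time_s': 9.15, 'ee_pos': [547.618, 31.335, 128.915], 'ee_rot': [179.825, -0.086, 50.589], 'force': [-2.019, 1.424, 5.21], 'torque': [0.135, 0.302, 0.033], 'gripper_width': 35.973, 'gripper_force': 21.999, 'qpos': [2.103, 21.06, 102.238, -0.061, 56.514, 41.547]}
```

>>> servo_tool([
  [200,[0,0,-0.8],[0,0,0.015]],
  [200,[0,0,0],[0,0,0.015]],
  [200,[0,0,0],[0,0,0.015]],
  [200,[0,0,0],[0,0,0.015]],
  [200,[0,0,0],[0,0,0.015]],
  [200,[0,0,0],[0,0,0.015]],
  [200,[0,0,0],[0,0,0.015]],
  [200,[0,0,0],[0,0,0.015]],
  [200,[0,0,0],[0,0,0.015]],
  [200,[0,0,0],[0,0,0.015]],
])

```text
time_s: 10.15
ee_pos: [547.6, 31.3, 129.0]
ee_rot: [179.9, -0.1, 42.0]
force: [4.7, -1.6, -1.9]
gripper_width: 35.8
gripper_force: 22.0
```

```bash
python3 - <<'E'
from h import *
st()
E
```

```text
{'time_s': 10.15, 'ee_pos': [547.578, 31.287, 129.042], 'ee_rot': [179.86, -0.094, 41.984], 'force': [4.696, -1.647, -1.938], 'torque': [-0.282, -1.029, 0.027], 'gripper_width': 35.777, 'gripper_force': 21.997, 'qpos': [2.096, 21.061, 102.215, -0.057, 56.562, 50.143]}
```

>>> servo_tool([
  [200,[0.2,0.4,0.2],[0,0,0.015]],
  [200,[0,0,0],[0,0,0.015]],
  [200,[0,0,0],[0,0,0.015]],
  [200,[0,0,0],[0,0,0.015]],
  [200,[0,0,0],[0,0,0.015]],
  [200,[0,0,0],[0,0,0.015]],
  [200,[0,0,0],[0,0,0.015]],
  [200,[0,0,0],[0,0,0.015]],
  [200,[0,0,0],[0,0,0.015]],
  [200,[0,0,0],[0,0,0.015]],
])

```text
time_s: 11.15
ee_pos: [547.7, 31.2, 129.0]
ee_rot: [179.9, -0.1, 33.4]
force: [5.5, -1.5, -1.0]
gripper_width: 35.9
gripper_force: 22.0
```

```bash
python3 - <<'E'
from h import *
st()
E
```

```text
{'time_s': 11.15, 'ee_pos': [547.667, 31.188, 129.027], 'ee_rot': [179.889, -0.084, 33.435], 'force': [5.508, -1.472, -0.97], 'torque': [-0.253, -1.054, 0.36], 'gripper_width': 35.908, 'gripper_force': 21.999, 'qpos': [2.087, 21.083, 102.182, -0.061, 56.606, 58.687]}
```

>>> servo_tool([
  [200,[0.2,0.4,0],[0,0,0.01]],
  [200,[0,0,0],[0,0,0.01]],
  [200,[0,0,0],[0,0,0.01]],
  [200,[0,0,0],[0,0,0.01]],
  [200,[0,0,0],[0,0,0.01]],
  [200,[0,0,0],[0,0,0.005]],
  [200,[0,0,0],[0,0,0.002]],
  [200,[0,0,0],[0,0,0.002]],
  [200,[0,0,0],[0,0,0.001]],
  [200,[0,0,0],[0,0,0.001]],
])

```text
time_s: 12.15
ee_pos: [547.5, 31.0, 129.0]
ee_rot: [179.9, -0.0, 30.0]
force: [5.0, -1.2, 0.3]
gripper_width: 35.6
gripper_force: 22.0
```

```bash
python3 - <<'E'
from h import *
st()
E
```

```text
{'time_s': 12.15, 'ee_pos': [547.521, 31.015, 129.021], 'ee_rot': [179.923, -0.032, 30.021], 'force': [5.041, -1.181, 0.255], 'torque': [-0.286, -0.975, 0.898], 'gripper_width': 35.601, 'gripper_force': 22.0, 'qpos': [2.071, 21.099, 102.156, -0.063, 56.68, 62.084]}
```

Torque rose to 0.9 N m, so the take-up is complete and the nut is finger-tight. I'll release it, rise and go to the wrench.

>>> servo_tool([
  [150,[0,0,0],[0,0,0]],
  [100,[0,0,0],[0,0,0]],
  [0,[0,0,0],[0,0,0]],
  [0,[0,0,0],[0,0,0]],
  [0,[0,0,-12],[0,0,0]],
  [0,[0,0,-12],[0,0,0]],
  [0,[0,0,-12],[0,0,0.1]],
  [0,[0,0,-12],[0,0,0.1]],
  [0,[0,0,-12],[0,0,0.1]],
  [0,[0,0,-20],[0,0,0.12]],
])

```text
time_s: 13.15
ee_pos: [546.6, 31.3, 209.7]
ee_rot: [-180.0, 0.1, 5.6]
force: [0.6, -0.7, 0.5]
gripper_width: 91.3
gripper_force: 0.0
```

```bash
python3 - <<'E'
from h import *
s=st(); p=cams.grab_frame('wrist'); nut(s,p)
E
```

```text
{'time_s': 13.15, 'ee_pos': [546.58, 31.296, 209.732], 'ee_rot': [-179.992, 0.058, 5.616], 'force': [0.577, -0.7, 0.487], 'torque': [0.028, -0.006, 0.016], 'gripper_width': 91.282, 'gripper_force': 0.0, 'qpos': [2.071, 16.914, 95.623, 0.005, 67.521, 86.453]}
nut conf 0.89 n 1261 rect (548.5225219726562, 30.239957809448242) minc ((548.3446044921875, 29.97212028503418), 20.409318923950195) flat angle 2.5 [36.8 35.8 35.8] z 127.91851880211226
```

>>> servo_tool([
  [0,[-5.6,37,0],[0,0,0]],
  [0,[-5.6,37,0],[0,0,0]],
  [0,[-5.6,37,0],[0,0,0]],
  [0,[-5.6,37,0],[0,0,0]],
  [0,[-5.6,37,0],[0,0,0]],
  [0,[-5.6,37,0],[0,0,0]],
  [0,[-5.6,37,0],[0,0,0]],
  [0,[-5.6,37,0],[0,0,0]],
  [0,[-5.6,37,0],[0,0,0]],
  [0,[-5.6,37,0],[0,0,0]],
])

```text
time_s: 14.25
ee_pos: [528.9, -343.9, 208.5]
ee_rot: [-180.0, 0.0, 6.0]
force: [-0.5, 0.6, -0.1]
gripper_width: 91.6
gripper_force: 0.0
```

```bash
python3 - <<'E'
from h import *
s=st(); p=cams.grab_frame('wrist'); save(p,'w3.png')
o=outline_of(p,'wrench')[0]; print(o['confidence'],o['at'])
c=cloud(p,o['pixels'],s); c=c[abs(c[:,2]-32)<4]; print(np.median(c,0), cv2.minAreaRect(c[:,:2].astype(np.float32)),c.min(0),c.max(0))
np.save('wr.npy',c)
E
```

```text
{'time_s': 14.25, 'ee_pos': [528.92, -343.899, 208.484], 'ee_rot': [-179.974, 0.015, 6.044], 'force': [-0.55, 0.558, -0.149], 'torque': [0.052, -0.032, 0.032], 'gripper_width': 91.552, 'gripper_force': 0.0, 'qpos': [-34.081, 24.343, 84.323, 0.011, 71.362, 49.872]}
0.86 [276.9, 159.7]
[ 566.93088022 -343.08521878   32.14306537] ((529.2269287109375, -341.8966064453125), (203.0819091796875, 62.537715911865234), 4.008299350738525) [ 427.59816299 -368.95932662   28.21993318] [ 632.40941175 -303.80791875   35.47285847]
```

View pics/w3.png

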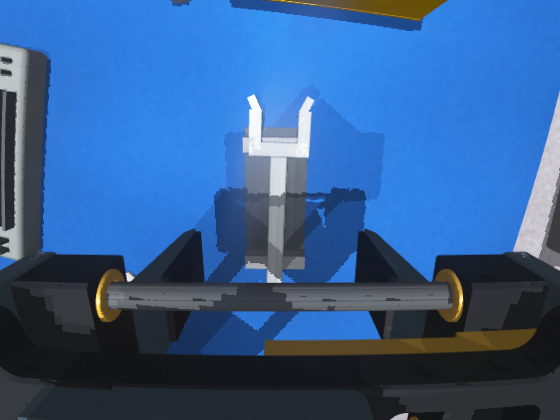

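Wrench at pixels (250–312, 95–280), jaw up, handle along column 277. I'll fit the handle axis and tip.

```bash
python3 - <<'E'
from h import *
c=np.load('wr.npy'); a=np.radians(5)
for _ in range(5):
    u=np.array([np.cos(a),np.sin(a)]); n=np.array([-u[1],u[0]]); t=c[:,:2]@u; v=c[:,:2]@n
    xs=np.arange(t.min()+5,t.max()-80,4); mid=[(np.percentile(v[abs(t-x)<2],2)+np.percentile(v[abs(t-x)<2],98))/2 for x in xs]
    k=np.polyfit(xs,mid,1); a+=np.arctan(k[0])
tip=np.percentile(t,99.8); v0=np.polyval(k,0)
# head start: width jump
for x in np.arange(tip-80,tip,4): 
    w=v[abs(t-x)<2]; print(round(tip-x),round(np.ptp(w)),end='; ') if len(w) else None
o=u*(tip-131)+n*np.median(mid); print('\nang',np.degrees(a),'tip',u*tip+n*np.median(mid),'origin',o,'handle end t',tip-t.min(),'jaw mid off',(v[t>tip-50].min()+v[t>tip-50].max())/2-np.median(mid))
to(o[0],o[1],38,np.degrees(a))
E
```

```text
80 15; 76 14; 72 16; 68 16; 64 17; 60 23; 56 61; 52 61; 48 61; 44 61; 40 61; 36 61; 32 61; 28 61; 24 60; 20 60; 16 60; 12 58; 8 59; 4 62; 
ang 4.417018792257517 tip [ 629.69271123 -333.61921191] origin [ 499.0817917  -343.70820092] handle end t 202.30896456232796 jaw mid off -1.2166711689737326
ee [ 528.7 -346.7  208. ] [1.799e+02 3.000e-02 5.790e+00] shift [-29.1  -6.3 170. ] turn [0.0017 0.0005 0.024 ] /row [-2.91 -0.63 17.  ] [0.0002 0.     0.0024]
```

>>> servo_tool([
  [0,[-4,-0.8,5],[0,0,0.024]],
  [0,[-4,-0.8,18],[0,0,0]],
  [0,[-4,-0.8,18],[0,0,0]],
  [0,[-4,-0.8,18],[0,0,0]],
  [0,[-4,-0.8,18],[0,0,0]],
  [0,[-4,-0.8,15],[0,0,0]],
  [0,[-4,-0.8,10],[0,0,0]],
  [0,[-1,-0.8,5],[0,0,0]],
  [0,[0,0,0],[0,0,0]],
  [0,[0,0,0],[0,0,0]],
], squeeze=5)

```text
time_s: 15.35
ee_pos: [500.5, -338.6, 102.5]
ee_rot: [179.9, -0.1, 4.5]
force: [0.2, -0.3, -0.2]
gripper_width: 91.4
gripper_force: 0.0
```

```bash
python3 - <<'E'
from h import *
s=st(); p=cams.grab_frame('wrist'); o=outline_of(p,'wrench')[0]; c=cloud(p,o['pixels'],s); c=c[abs(c[:,2]-32)<5]
Rt=R.from_euler('xyz',s['ee_rot'],degrees=True); q=Rt.inv().apply(c-s['ee_pos'])
for x in range(-10,135,10):
    w=q[abs(q[:,0]-x)<3][:,1]
    if len(w)>5: print(x,len(w),w.min().round(1),w.max().round(1))
print(q[:,0].max(),np.median(c[:,2])); to(499,-343.7,34,4.4)
E
```

```text
{'time_s': 15.35, 'ee_pos': [500.531, -338.55, 102.459], 'ee_rot': [179.947, -0.067, 4.541], 'force': [0.224, -0.311, -0.214], 'torque': [0.001, 0.034, -0.025], 'gripper_width': 91.428, 'gripper_force': 0.0, 'qpos': [-35.165, 27.113, 96.349, 0.002, 56.454, 50.293]}
-10 180 -3.5 13.9
0 184 -3.4 13.7
10 194 -3.4 14.4
20 200 -3.4 14.2
30 190 -2.6 14.0
40 202 -2.5 14.6
50 214 -2.5 14.4
60 222 -2.5 14.9
70 469 -24.3 36.0
80 813 -24.8 36.3
90 366 -24.6 36.7
100 346 -24.8 36.9
110 363 -24.8 37.2
120 257 -24.3 37.1
130 71 -25.5 37.7
129.59472384984772 32.22711055450486
ee [ 500.6 -338.8  102.6] [ 1.7993e+02 -8.0000e-02  4.5300e+00] shift [-2.1  4.7 68.6] turn [ 0.0012 -0.0015  0.0022] /row [-0.21  0.47  6.86] [ 0.0001 -0.0001  0.0002]
```

>>> servo_tool([
  [0,[-1,2.5,5],[0,0,0.013]],
  [0,[0,2.8,12],[0,0,0]],
  [0,[0,0,14],[0,0,0]],
  [0,[0,0,14],[0,0,0]],
  [0,[0,0,12],[0,0,0]],
  [0,[0,0,8],[0,0,0]],
  [0,[0,0,3.5],[0,0,0]],
  [140,[0,0,0],[0,0,0]],
  [140,[0,0,0],[0,0,0]],
  [140,[0,0,0],[0,0,0]],
])

```text
time_s: 16.45
ee_pos: [499.7, -344.2, 33.9]
ee_rot: [179.9, -0.1, 3.8]
force: [-0.6, -0.4, 0.8]
gripper_width: 69.8
gripper_force: 0.0
```

>>> servo_tool([
  [190,[0,0,0],[0,0,0]],
  [210,[0,0,0],[0,0,0]],
  [230,[0,0,0],[0,0,0]],
  [255,[0,0,0],[0,0,0]],
  [255,[0,0,0],[0,0,0]],
  [255,[0,0,0],[0,0,0]],
  [255,[0,0,0],[0,0,0]],
  [255,[0,0,0],[0,0,0]],
  [255,[0,0,0],[0,0,0]],
  [255,[0,0,0],[0,0,0]],
])

```text
time_s: 17.45
ee_pos: [499.3, -343.8, 33.2]
ee_rot: [-180.0, 0.0, 3.8]
force: [-0.1, 0.2, 0.2]
gripper_width: 18.0
gripper_force: 5.0
```

```bash
python3 - <<'E'
from h import *
s=st()
E
```

```text
{'time_s': 17.45, 'ee_pos': [499.333, -343.837, 33.245], 'ee_rot': [-179.995, 0.004, 3.773], 'force': [-0.113, 0.226, 0.222], 'torque': [0.083, 0.028, -0.011], 'gripper_width': 18.015, 'gripper_force': 4.992, 'qpos': [-35.638, 31.793, 99.943, 0.001, 48.271, 50.588]}
```

>>> servo_tool([
  [255,[0,0,0],[0,0,0]],
  [255,[0,0,0],[0,0,0]],
  [255,[0,0,-4],[0,0,0]],
  [255,[0,0,-10],[0,0,0]],
  [255,[0,0,-20],[0,0,0]],
  [255,[0,0,-25],[0,0,0]],
  [255,[0,0,-25],[0,0,-0.1]],
  [255,[0,0,-20],[0,0,-0.12]],
  [255,[0,0,-14],[0,0,-0.12]],
  [255,[0,0,-4],[0,0,-0.117]],
], squeeze=55)

```text
time_s: 18.45
ee_pos: [500.2, -344.6, 158.2]
ee_rot: [179.7, -0.1, 30.2]
force: [0.5, 0.0, -0.3]
gripper_width: 17.5
gripper_force: 55.0
```

>>> servo_tool([
  [255,[3,-15,0],[0,0,0]],
  [255,[6.4,-30,0],[0,0,0]],
  [255,[7,-33,0],[0,0,0]],
  [255,[7,-33,0],[0,0,0]],
  [255,[7,-33,0],[0,0,0]],
  [255,[7,-33,0],[0,0,0]],
  [255,[7,-33,0],[0,0,0]],
  [255,[7,-33,0],[0,0,0]],
  [255,[7,-33,0],[0,0,0]],
  [255,[6,-25,0],[0,0,0]],
])

```text
time_s: 19.45
ee_pos: [402.4, -48.8, 155.0]
ee_rot: [-179.9, 0.1, 29.8]
force: [-0.3, -0.1, -2.4]
gripper_width: 17.9
gripper_force: 55.0
```

```bash
python3 - <<'E'
from h import *
s=st(); to(404.7,-51.3,121,30); p=cams.grab_frame('wrist'); save(p,'w4.png'); nut(s,p)
o=outline_of(p,'wrench')[0]; print(o['confidence'],o['at']); c=cloud(p,o['pixels'],s); Rt=R.from_euler('xyz',s['ee_rot'],degrees=True); q=Rt.inv().apply(c-s['ee_pos'])
for x in range(20,135,10):
    w=q[(abs(q[:,0]-x)<3)&(abs(q[:,2]-2)<8)]
    if len(w)>5: print(x,len(w),w[:,1].min().round(1),w[:,1].max().round(1),np.median(w[:,2]).round(1))
E
```

```text
{'time_s': 19.45, 'ee_pos': [402.389, -48.774, 154.977], 'ee_rot': [-179.914, 0.067, 29.819], 'force': [-0.254, -0.106, -2.407], 'torque': [-0.023, 0.059, 0.021], 'gripper_width': 17.893, 'gripper_force': 54.989, 'qpos': [-8.557, 7.521, 117.224, 0.032, 55.36, 51.606]}
ee [402.4 -48.8 155. ] [-1.7991e+02  7.0000e-02  2.9820e+01] shift [ 0.8  3.4 34. ] turn [-0.0015  0.0012 -0.0032] /row [0.08 0.34 3.4 ] [-0.0002  0.0001 -0.0003]Traceback (most recent call last):
  File "<stdin>", line 2, in <module>
  File "h.py", line 27, in nut
    h=cv2.convexHull(t[:,:2].astype(np.float32))[:,0]
      ~~~~~~~~~~~~~~~~~~~~~~~~~~~~~~~~~~~~~~~~~~^^^^^
TypeError: 'NoneType' object is not subscriptable
```

View pics/w4.png

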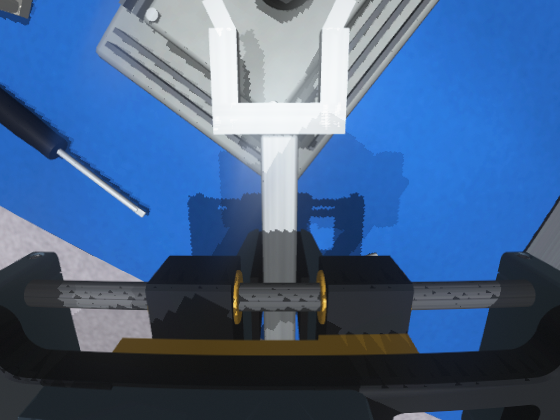

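The jaw shows at pixels (210–348, 0–133), handle straight down column 280. The nut is just out of view.

```bash
cat >> h.py <<'E'
def wr(s,p):
    o=outline_of(p,'wrench')[0]; print(o['confidence'],o['at']); c=cloud(p,o['pixels'],s); Rt=R.from_euler('xyz',s['ee_rot'],degrees=True); q=Rt.inv().apply(c-s['ee_pos'])
    for x in range(20,135,10):
        w=q[(abs(q[:,0]-x)<3)&(abs(q[:,2]-2)<8)]
        if len(w)>5: print(x,len(w),w[:,1].min().round(1),w[:,1].max().round(1),((w[:,1].min()+w[:,1].max())/2).round(1),np.median(w[:,2]).round(1))
E
python3 - <<'E'
from h import *
s=st(); p=cams.grab_frame('wrist'); wr(s,p); to(404.7,-51.3,121,30)
E
```

```text
{'time_s': 19.55, 'ee_pos': [402.037, -48.196, 154.939], 'ee_rot': [-179.868, 0.091, 30.007], 'force': [0.277, -0.344, -1.909], 'torque': [-0.06, 0.016, 0.005], 'gripper_width': 17.431, 'gripper_force': 54.991, 'qpos': [-8.499, 7.51, 117.245, 0.056, 55.398, 51.463]}
0.86 [276.6, 121.1]
20 380 -8.3 9.4 0.5 1.1
30 396 -8.2 9.7 0.8 1.1
40 401 -7.9 9.5 0.8 1.1
50 447 -8.4 9.4 0.5 1.1
60 476 -8.2 9.3 0.5 1.1
70 696 -30.2 31.0 0.4 1.1
80 1728 -30.4 31.2 0.4 1.0
90 774 -30.2 31.2 0.5 1.0
100 810 -30.7 31.4 0.4 1.1
110 849 -30.8 31.3 0.3 1.1
120 626 -30.0 31.2 0.6 1.0
130 207 -32.0 33.5 0.7 1.1
ee [404.2 -50.4 155.3] [1.7998e+02 1.0000e-02 2.9960e+01] shift [-0.   1.  34.3] turn [ 0.0004  0.0001 -0.0007] /row [-0.    0.1   3.43] [ 0.      0.     -0.0001]
```

>>> servo_tool([
  [255,[0,0,4],[0,0,0]],
  [255,[0,0.5,10],[0,0,0]],
  [255,[0,0.5,12],[0,0,0]],
  [255,[0,0,7],[0,0,0]],
  [255,[0,0,2],[0,0,0]],
  [255,[0,0,0],[0,0,0]],
  [255,[0,0,0],[0,0,0]],
  [255,[0,0,0],[0,0,0]],
  [255,[0,0,0],[0,0,0]],
  [255,[0,0,0],[0,0,0]],
])

```text
time_s: 20.65
ee_pos: [405.5, -51.8, 120.4]
ee_rot: [180.0, -0.0, 30.0]
force: [0.5, -1.4, -1.9]
gripper_width: 17.5
gripper_force: 55.0
```

```bash
python3 - <<'E'
from h import *
s=st(); to(404.7,-51.3,120,30); p=cams.grab_frame('top'); o=outline_of(p,'gland_nut')[0]; c=cloud(p,o['pixels']); c=c[abs(c[:,2]-127)<6]; print(o['confidence'],len(c),cv2.minAreaRect(c[:,:2].astype(np.float32)))
im=p['color'][150:270,210:340]; cv2.imwrite('pics/t1.png',cv2.resize(im,None,fx=5,fy=5,interpolation=cv2.INTER_CUBIC)[:,:,::-1])
to(404.7,-51.3,120,30)
E
```

```text
{'time_s': 20.65, 'ee_pos': [405.487, -51.828, 120.448], 'ee_rot': [179.977, -0.022, 29.957], 'force': [0.535, -1.427, -1.942], 'torque': [-0.044, 0.022, 0.002], 'gripper_width': 17.539, 'gripper_force': 54.991, 'qpos': [-8.893, 10.337, 119.859, -0.005, 49.772, 51.154]}
ee [405.5 -51.8 120.4] [ 1.7998e+02 -2.0000e-02  2.9960e+01] shift [-0.4 -0.9  0.4] turn [ 0.0004 -0.0004 -0.0007] /row [-0.04 -0.09  0.04] [ 0.     -0.     -0.0001]
0.49 224 ((547.5968017578125, 30.38088607788086), (35.74059295654297, 37.5872917175293), 1.381158709526062)
ee [405.4 -51.8 120.4] [ 1.7998e+02 -1.0000e-02  2.9960e+01] shift [-0.4 -0.8  0.4] turn [ 0.0003 -0.0003 -0.0007] /row [-0.04 -0.08  0.04] [ 0.     -0.     -0.0001]
```

View pics/t1.png

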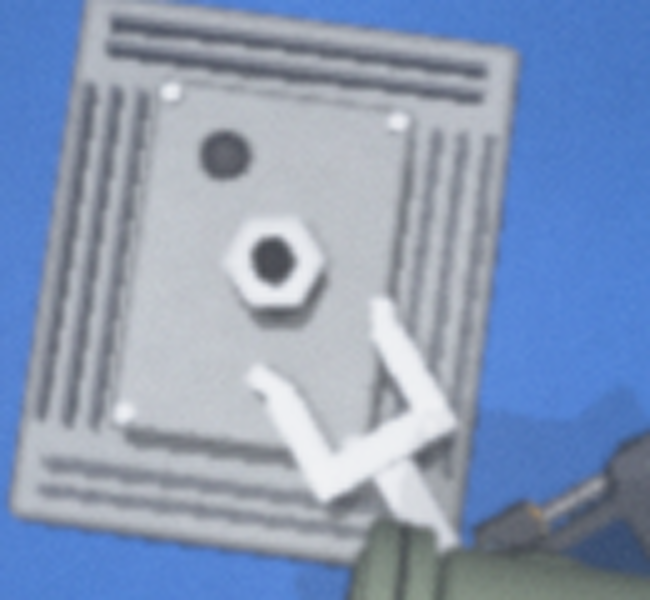

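Nut at crop pixel (275,262) with flats up and down. The jaw faces it squarely from lower right, so I'll slide in slowly.

>>> servo_tool([
  [255,[4,-0.4,0.2],[0,0,0]],
  [255,[4,-0.3,0.2],[0,0,0]],
  [255,[4,0,0],[0,0,0]],
  [255,[4,0,0],[0,0,0]],
  [255,[4,0,0],[0,0,0]],
  [255,[4,0,0],[0,0,0]],
  [255,[4,0,0],[0,0,0]],
  [255,[3,0,0],[0,0,0]],
  [255,[2,0,0],[0,0,0]],
  [255,[0,0,0],[0,0,0]],
])

```text
time_s: 21.75
ee_pos: [433.8, -34.6, 119.8]
ee_rot: [180.0, -0.0, 30.0]
force: [-0.5, -0.2, -1.8]
gripper_width: 17.4
gripper_force: 55.0
```

```bash
python3 - <<'E'
from h import *
s=st(); to(547.6-105*np.cos(np.pi/6),31.2-52.5,120,30)
E
```

```text
{'time_s': 21.75, 'ee_pos': [433.836, -34.645, 119.826], 'ee_rot': [179.993, -0.002, 29.966], 'force': [-0.479, -0.151, -1.774], 'torque': [-0.06, -0.022, 0.011], 'gripper_width': 17.407, 'gripper_force': 54.991, 'qpos': [-6.077, 12.591, 116.851, -0.006, 50.552, 53.961]}
ee [433.8 -34.6 119.8] [179.99  -0.    29.97] shift [26.4 -0.2 -0.2] turn [ 0.0001 -0.     -0.0006] /row [ 2.64 -0.02 -0.02] [ 0.     -0.     -0.0001]
```

>>> servo_tool([
  [255,[2.5,0,0],[0,0,0]],
  [255,[2.5,0,0],[0,0,0]],
  [255,[2.5,0,0],[0,0,0]],
  [255,[2.5,0,0],[0,0,0]],
  [255,[2.5,0,0],[0,0,0]],
  [255,[2.5,0,0],[0,0,0]],
  [255,[2.5,0,0],[0,0,0]],
  [255,[2.5,0,0],[0,0,0]],
  [255,[2,0,0],[0,0,0]],
  [255,[0,0,0],[0,0,0]],
])

```text
time_s: 22.75
ee_pos: [452.9, -23.7, 119.8]
ee_rot: [180.0, -0.0, 30.0]
force: [0.4, -0.5, -2.0]
gripper_width: 17.5
gripper_force: 55.0
```

```bash
python3 - <<'E'
from h import *
s=st(); to(547.6-105*np.cos(np.pi/6),31.2-52.5,120,30)
E
```

```text
{'time_s': 22.75, 'ee_pos': [452.915, -23.663, 119.821], 'ee_rot': [179.991, -0.003, 29.968], 'force': [0.445, -0.519, -1.986], 'torque': [-0.095, 0.056, -0.052], 'gripper_width': 17.471, 'gripper_force': 54.991, 'qpos': [-4.44, 14.088, 114.691, -0.008, 51.213, 55.597]}
ee [452.9 -23.7 119.8] [179.99  -0.    29.97] shift [ 4.4 -0.2 -0.2] turn [ 0.0002 -0.0001 -0.0006] /row [ 0.44 -0.02 -0.02] [ 0.     -0.     -0.0001]
```

>>> servo_tool([
  [255,[1,0,0],[0,0,0]],
  [255,[1,0,0],[0,0,0]],
  [255,[0.7,0,0],[0,0,0]],
  [255,[0.5,0,0],[0,0,0]],
  [255,[0.4,0,0],[0,0,0]],
  [255,[0.4,0,0],[0,0,0]],
  [255,[0.2,0,0],[0,0,0]],
  [255,[0,0,0],[0,0,0]],
  [255,[0,0,0],[0,0,0]],
  [255,[0,0,0],[0,0,0]],
])

```text
time_s: 23.75
ee_pos: [455.3, -22.1, 119.7]
ee_rot: [-180.0, 0.1, 30.0]
force: [-3.4, -3.6, 0.8]
gripper_width: 17.6
gripper_force: 55.0
```

```bash
python3 - <<'E'
from h import *
s=st(); to(547.6-105*np.cos(np.pi/6),31.2-52.5,120,30)
p=cams.grab_frame('wrist'); wr(s,p)
E
```

```text
{'time_s': 23.75, 'ee_pos': [455.252, -22.09, 119.661], 'ee_rot': [-179.976, 0.136, 29.961], 'force': [-3.378, -3.609, 0.847], 'torque': [-0.566, 0.561, -0.015], 'gripper_width': 17.566, 'gripper_force': 54.997, 'qpos': [-4.185, 14.343, 114.346, -0.072, 51.437, 55.899]}
ee [455.3 -22.1 119.7] [-1.7998e+02  1.4000e-01  2.9960e+01] shift [ 1.6  0.  -0.3] turn [-0.0004  0.0024 -0.0007] /row [ 0.16  0.   -0.03] [-0.      0.0002 -0.0001]
0.61 [278.0, 119.7]
20 375 -8.3 9.4 0.6 1.1
30 406 -8.1 9.8 0.8 1.0
40 395 -7.9 9.0 0.5 1.0
50 440 -8.3 9.4 0.5 1.0
60 480 -8.2 9.9 0.8 1.0
70 746 -29.9 31.1 0.6 0.9
80 1735 -30.1 31.5 0.7 0.8
90 786 -29.6 31.5 1.0 0.8
100 722 -30.1 31.3 0.6 0.7
110 759 -30.5 31.3 0.4 0.7
120 609 -30.3 31.0 0.4 0.7
130 196 -32.4 33.4 0.5 0.7
```

The jaw is seated: light throat contact at a grip-to-axis radius of about 107 mm. I'll start turning on an arc around the nut.

>>> servo_tool([
  [255,[-0.4,-1.6,0],[0,0,0.015]],
  [255,[0.05,-3.2,0],[0,0,0.03]],
  [255,[0.05,-3.2,0],[0,0,0.03]],
  [255,[0.05,-3.2,0],[0,0,0.03]],
  [255,[0.05,-3.2,0],[0,0,0.03]],
  [255,[0.05,-3.2,0],[0,0,0.03]],
  [255,[0.05,-3.2,0],[0,0,0.03]],
  [255,[0.05,-3.2,0],[0,0,0.03]],
  [255,[0,0,0],[0,0,0]],
  [255,[0,0,0],[0,0,0]],
])

```text
time_s: 24.85
ee_pos: [446.2, -0.8, 119.7]
ee_rot: [179.9, 0.1, 17.2]
force: [-1.8, -5.3, -1.2]
gripper_width: 17.6
gripper_force: 55.0
```

```bash
cat >> h.py <<'E'
def arc(s):
    Rt=R.from_euler('xyz',s['ee_rot'],degrees=True); d=Rt.inv().apply(np.array([547.6,31.2,s['ee_pos'][2]])-s['ee_pos'])
    F=Rt.inv().apply(s['force']); r=s['ee_pos'][:2]-[547.6,31.2]
    print('axis in tool',d.round(2),'F tool',F.round(1),'moment about nut',round(s['torque'][2]+(r[0]*s['force'][1]-r[1]*s['force'][0])/1000,3))
E
python3 - <<'E'
from h import *
s=st(); arc(s)
E
```

```text
{'time_s': 24.85, 'ee_pos': [446.169, -0.839, 119.676], 'ee_rot': [179.871, 0.065, 17.171], 'force': [-1.806, -5.295, -1.187], 'torque': [-1.043, 0.394, 0.231], 'gripper_width': 17.589, 'gripper_force': 54.989, 'qpos': [-1.484, 13.513, 115.556, -0.184, 50.952, 71.461]}
axis in tool [106.37  -0.67  -0.12] F tool [-3.3  4.5  1.2] moment about nut 0.711
```

>>> servo_tool([
  [255,[-0.3,-3.2,0],[0,0,0.03]],
  [255,[0.09,-4.28,0],[0,0,0.04]],
  [255,[0.09,-4.28,0],[0,0,0.04]],
  [255,[0.09,-4.28,0],[0,0,0.04]],
  [255,[0.09,-4.28,0],[0,0,0.04]],
  [255,[0.09,-4.28,0],[0,0,0.04]],
  [255,[0.09,-4.28,0],[0,0,0.04]],
  [255,[0.09,-4.28,0],[0,0,0.04]],
  [255,[0.09,-4.28,0],[0,0,0.04]],
  [255,[0.09,-4.28,0],[0,0,0.04]],
])

```text
time_s: 25.85
ee_pos: [441.7, 40.2, 119.6]
ee_rot: [179.8, 0.0, -5.3]
force: [-0.6, -6.7, -1.3]
gripper_width: 17.5
gripper_force: 55.0
```

```bash
python3 - <<'E'
from h import *
s=st(); arc(s)
E
```

```text
{'time_s': 25.85, 'ee_pos': [441.7, 40.242, 119.616], 'ee_rot': [179.839, 0.006, -5.276], 'force': [-0.621, -6.682, -1.282], 'torque': [-1.238, 0.263, 0.143], 'gripper_width': 17.513, 'gripper_force': 54.986, 'qpos': [3.832, 13.307, 115.865, -0.204, 50.86, 99.237]}
axis in tool [ 1.0628e+02 -7.3000e-01 -1.0000e-02] F tool [-0.   6.7  1.3] moment about nut 0.856
```

>>> servo_tool([
  [255,[0.09,-4.28,0],[0,0,0.04]],
  [255,[0.09,-4.28,0],[0,0,0.04]],
  [255,[0.09,-4.28,0],[0,0,0.04]],
  [255,[0.09,-4.28,0],[0,0,0.04]],
  [255,[0.09,-4.28,0],[0,0,0.04]],
  [255,[0.09,-4.28,0],[0,0,0.04]],
  [255,[0.09,-4.28,0],[0,0,0.04]],
  [255,[0.09,-4.28,0],[0,0,0.04]],
  [255,[0.09,-4.28,0],[0,0,0.04]],
  [255,[0.09,-4.28,0],[0,0,0.04]],
])

```text
time_s: 26.85
ee_pos: [453.6, 80.8, 119.5]
ee_rot: [179.8, -0.0, -28.2]
force: [-2.1, -7.5, -1.4]
gripper_width: 17.6
gripper_force: 55.0
```

```bash
python3 - <<'E'
from h import *
s=st(); arc(s); p=cams.grab_frame('top'); o=outline_of(p,'gland_nut')[0]
im=p['color'][150:270,210:340]; cv2.imwrite('pics/t2.png',cv2.resize(im,None,fx=5,fy=5,interpolation=cv2.INTER_CUBIC)[:,:,::-1])
E
```

```text
{'time_s': 26.85, 'ee_pos': [453.605, 80.758, 119.46], 'ee_rot': [179.804, -0.012, -28.206], 'force': [-2.125, -7.465, -1.381], 'torque': [-1.231, 0.342, 0.152], 'gripper_width': 17.615, 'gripper_force': 54.986, 'qpos': [8.776, 14.752, 113.778, -0.209, 51.579, 127.112]}
axis in tool [ 1.0626e+02 -7.5000e-01  2.0000e-02] F tool [1.7 7.6 1.4] moment about nut 0.959
```

View pics/t2.png

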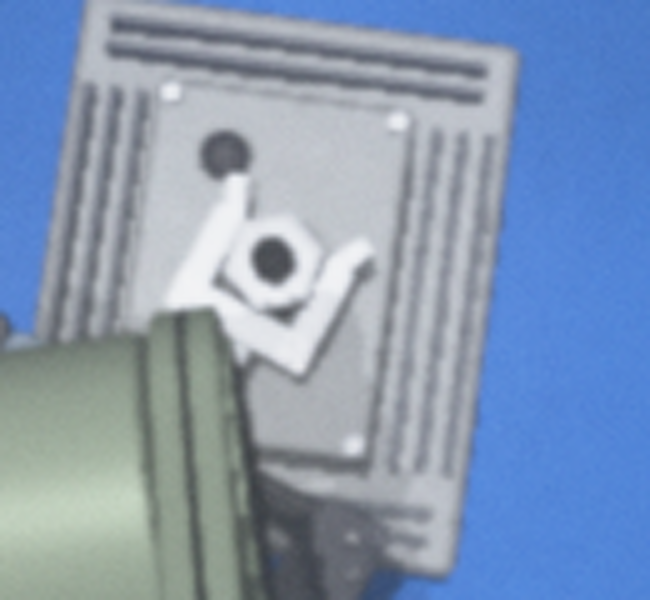

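>>> servo_tool([
  [255,[0.05,-3.2,0],[0,0,0.03]],
  [255,[0.05,-3.2,0],[0,0,0.03]],
  [255,[0.05,-3.2,0],[0,0,0.03]],
  [255,[0.03,-2.4,0],[0,0,0.022]],
  [255,[0,0,0],[0,0,0]],
  [255,[0,0,0],[0,0,0]],
  [255,[0.05,2.14,0],[0,0,-0.02]],
  [255,[0.05,2.14,0],[0,0,-0.02]],
  [255,[0.05,2.14,0],[0,0,-0.02]],
  [255,[0.05,2.14,0],[0,0,-0.02]],
])

```text
time_s: 27.95
ee_pos: [455.7, 84.5, 119.7]
ee_rot: [180.0, 0.0, -30.0]
force: [-1.1, -5.2, -1.7]
gripper_width: 17.3
gripper_force: 55.1
```

```bash
python3 - <<'E'
from h import *
s=st(); arc(s)
E
```

```text
{'time_s': 27.95, 'ee_pos': [455.699, 84.478, 119.665], 'ee_rot': [179.966, 0.012, -30.027], 'force': [-1.141, -5.235, -1.705], 'torque': [-0.729, 0.3, -0.57], 'gripper_width': 17.267, 'gripper_force': 55.082, 'qpos': [9.093, 14.921, 113.488, -0.024, 51.621, 129.135]}
axis in tool [ 1.0623e+02  1.4000e-01 -2.0000e-02] F tool [1.6 5.1 1.7] moment about nut -0.028
```

>>> servo_tool([
  [255,[0,0.4,0],[0,0,0]],
  [255,[0,0.3,0],[0,0,0]],
  [255,[0,0,0],[0,0,0]],
  [255,[0,0,0],[0,0,0]],
  [255,[0,0,0],[0,0,0]],
  [255,[0,0,0],[0,0,0]],
  [255,[0,0,0],[0,0,0]],
  [255,[0,0,0],[0,0,0]],
  [255,[0,0,0],[0,0,0]],
  [255,[0,0,0],[0,0,0]],
])

```text
time_s: 28.95
ee_pos: [455.6, 84.3, 119.8]
ee_rot: [180.0, -0.0, -30.0]
force: [-0.7, -4.3, -3.2]
gripper_width: 17.3
gripper_force: 55.0
```

```bash
python3 - <<'E'
from h import *
s=st(); arc(s)
E
```

```text
{'time_s': 28.95, 'ee_pos': [455.593, 84.29, 119.797], 'ee_rot': [179.994, -0.004, -30.032], 'force': [-0.696, -4.348, -3.245], 'torque': [-0.59, 0.252, -0.472], 'gripper_width': 17.325, 'gripper_force': 55.047, 'qpos': [9.064, 14.888, 113.514, -0.009, 51.599, 129.101]}
axis in tool [ 1.0623e+02 -9.0000e-02  1.0000e-02] F tool [1.6 4.1 3.2] moment about nut -0.035
```

>>> servo_tool([
  [255,[0,0.5,0],[0,0,0]],
  [255,[0,0.5,0],[0,0,0]],
  [255,[0,0.2,0],[0,0,0]],
  [255,[0,0,0],[0,0,0]],
  [255,[0,0,0],[0,0,0]],
  [255,[0,0,0],[0,0,0]],
  [255,[0,0,0],[0,0,0]],
  [255,[0,0,0],[0,0,0]],
  [255,[0,0,0],[0,0,0]],
  [255,[0,0,0],[0,0,0]],
])

```text
time_s: 29.95
ee_pos: [455.2, 83.4, 119.9]
ee_rot: [-180.0, -0.0, -30.0]
force: [1.4, 1.2, -3.0]
gripper_width: 17.4
gripper_force: 55.0
```

```bash
python3 - <<'E'
from h import *
s=st(); arc(s); p=cams.grab_frame('wrist'); wr(s,p)
E
```

```text
{'time_s': 29.95, 'ee_pos': [455.189, 83.412, 119.92], 'ee_rot': [-179.971, -0.02, -30.03], 'force': [1.368, 1.162, -2.982], 'torque': [0.393, -0.003, 0.141], 'gripper_width': 17.36, 'gripper_force': 54.987, 'qpos': [8.953, 14.818, 113.594, 0.013, 51.554, 128.975]}
axis in tool [ 1.0614e+02 -1.0400e+00  4.0000e-02] F tool [ 0.6 -1.7  3. ] moment about nut -0.037Traceback (most recent call last):
  File "<stdin>", line 2, in <module>
  File "h.py", line 34, in wr
    o=outline_of(p,'wrench')[0]; print(o['confidence'],o['at']); c=cloud(p,o['pixels'],s); Rt=R.from_euler('xyz',s['ee_rot'],degrees=True); q=Rt.inv().apply(c-s['ee_pos'])
      ~~~~~~~~~~~~~~~~~~~~~~^^^
IndexError: list index out of range
```

Lateral force is nearly gone. I'll shift back 0.3 mm and withdraw.

>>> servo_tool([
  [255,[0,-0.3,0],[0,0,0]],
  [255,[-2,0,0],[0,0,0]],
  [255,[-2,0,0],[0,0,0]],
  [255,[-2,0,0],[0,0,0]],
  [255,[-3,0,0],[0,0,0]],
  [255,[-3,0,0],[0,0,0]],
  [255,[-3,0,0],[0,0,0]],
  [255,[-4,0,0],[0,0,0]],
  [255,[-4,0,0],[0,0,0]],
  [255,[-4,0,0],[0,0,0]],
])

```text
time_s: 31.05
ee_pos: [431.3, 97.2, 119.8]
ee_rot: [180.0, 0.0, -30.0]
force: [0.1, 0.3, -1.5]
gripper_width: 17.5
gripper_force: 55.0
```

>>> servo_tool([
  [255,[-4,0,0],[0,0,0]],
  [255,[-6,0,0],[0,0,0]],
  [255,[-8,0,0],[0,0,0]],
  [255,[-8,0,0],[0,0,0]],
  [255,[-8,0,0],[0,0,0]],
  [255,[-6,0,-5],[0,0,0]],
  [255,[0,0,-10],[0,0,0]],
  [255,[0,0,-10],[0,0,0]],
  [255,[0,0,-9],[0,0,0]],
  [255,[0,0,0],[0,0,0]],
])

```text
time_s: 32.05
ee_pos: [398.6, 117.3, 155.6]
ee_rot: [-179.8, -0.2, -30.0]
force: [-0.7, -1.0, -2.7]
gripper_width: 17.3
gripper_force: 55.0
```

```bash
python3 - <<'E'
from h import *
s=st(); p=cams.grab_frame('wrist')
try: wr(s,p)
except Exception as e: print(e)
p=cams.grab_frame('top')
try: nut(None,p)
except Exception as e: print(e)
im=p['color'][150:270,210:340]; cv2.imwrite('pics/t3.png',cv2.resize(im,None,fx=5,fy=5,interpolation=cv2.INTER_CUBIC)[:,:,::-1])
E
```

```text
{'time_s': 32.05, 'ee_pos': [398.578, 117.276, 155.578], 'ee_rot': [-179.838, -0.176, -30.048], 'force': [-0.735, -0.981, -2.664], 'torque': [0.115, 0.047, 0.034], 'gripper_width': 17.301, 'gripper_force': 54.991, 'qpos': [14.817, 8.208, 116.264, -0.011, 55.288, 134.871]}
0.73 [277.8, 119.3]
20 375 -8.8 8.9 0.1 1.1
30 396 -8.6 9.3 0.3 1.1
40 415 -8.4 9.1 0.3 1.1
50 432 -8.8 8.9 0.0 1.2
60 471 -8.7 8.7 0.0 1.1
70 622 -31.0 29.9 -0.6 1.2
80 1728 -30.9 30.8 -0.1 1.0
90 793 -30.8 30.8 -0.0 1.1
100 811 -31.1 31.0 -0.0 1.1
110 845 -31.1 30.7 -0.2 1.1
120 632 -30.9 30.9 0.0 1.1
130 251 -32.3 32.4 0.0 1.1
nut conf 0.68 n 221 rect (547.4526977539062, 30.453807830810547) minc ((547.6849975585938, 31.05083656311035), 19.90178680419922) flat angle 7.0 [36.1 35.8 35.9] z 129.43650727503882
```

View pics/t3.png

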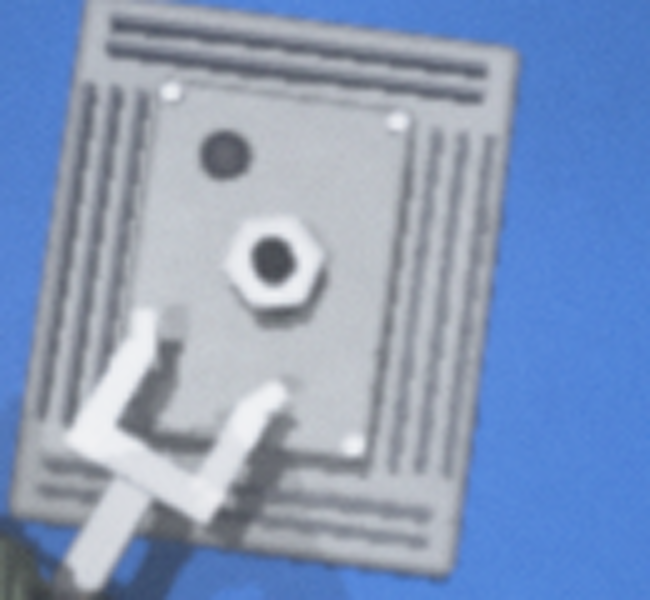

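Nut at crop pixel (275,262) has moved on by one flat, and the wrench is clear. I'll carry it back to the rest.

>>> servo_tool([
  [255,[0,0,-8],[0,0,-0.04]],
  [255,[0,0,-10],[0,0,-0.06]],
  [255,[0,0,-10],[0,0,-0.07]],
  [255,[0,0,-10],[0,0,-0.07]],
  [255,[0,0,-5],[0,0,-0.07]],
  [255,[0,0,0],[0,0,-0.07]],
  [255,[0,0,0],[0,0,-0.07]],
  [255,[0,0,0],[0,0,-0.07]],
  [255,[0,0,0],[0,0,-0.05]],
  [255,[0,0,0],[0,0,-0.021]],
])

```text
time_s: 33.25
ee_pos: [396.8, 116.9, 196.3]
ee_rot: [180.0, 0.1, 3.9]
force: [0.1, 0.1, -0.7]
gripper_width: 17.3
gripper_force: 55.0
```

>>> servo_tool([
  [255,[2,12,0],[0,0,0]],
  [255,[4,24,0],[0,0,0]],
  [255,[5,32,0],[0,0,0]],
  [255,[5,32,0],[0,0,0]],
  [255,[5,32,0],[0,0,0]],
  [255,[5,32,0],[0,0,0]],
  [255,[5,32,0],[0,0,0]],
  [255,[5,32,0],[0,0,0]],
  [255,[5,32,0],[0,0,0]],
  [255,[5,32,0],[0,0,0]],
])

```text
time_s: 34.25
ee_pos: [462.1, -173.5, 196.6]
ee_rot: [180.0, 0.0, 3.7]
force: [0.4, 0.4, -2.2]
gripper_width: 17.5
gripper_force: 55.0
```

>>> servo_tool([
  [255,[5,32,0],[0,0,0]],
  [255,[5,32,0],[0,0,0]],
  [255,[5,32,0],[0,0,0]],
  [255,[4,30,0],[0,0,0]],
  [255,[3,24,0],[0,0,0]],
  [255,[2,14,0],[0,0,0]],
  [255,[0,8,0],[0,0,0]],
  [255,[0,0,0],[0,0,0]],
  [255,[0,0,0],[0,0,0]],
  [255,[0,0,0],[0,0,0]],
])

```text
time_s: 35.25
ee_pos: [497.8, -340.2, 197.0]
ee_rot: [-180.0, 0.0, 3.9]
force: [0.5, 0.5, -1.4]
gripper_width: 17.4
gripper_force: 55.0
```

```bash
python3 - <<'E'
from h import *
s=st(); to(499.3,-343.8,33.5,3.8)
E
```

```text
{'time_s': 35.25, 'ee_pos': [497.778, -340.219, 196.997], 'ee_rot': [-179.978, 0.011, 3.88], 'force': [0.494, 0.503, -1.42], 'torque': [0.008, 0.048, 0.031], 'gripper_width': 17.353, 'gripper_force': 54.991, 'qpos': [-35.45, 22.305, 89.329, 0.011, 68.388, 50.667]}
ee [ 497.8 -340.2  197. ] [-1.7998e+02  1.0000e-02  3.8800e+00] shift [  1.3   3.7 163.5] turn [-0.0004  0.0002  0.0014] /row [ 0.13  0.37 16.35] [-0.      0.      0.0001]
```

Descend 155 mm first, then settle onto the bars softly.

>>> servo_tool([
  [255,[0.3,1,8],[0,0,0]],
  [255,[0.5,1.2,20],[0,0,0]],
  [255,[0.5,1.5,25],[0,0,0]],
  [255,[0,0,25],[0,0,0]],
  [255,[0,0,25],[0,0,0]],
  [255,[0,0,22],[0,0,0]],
  [255,[0,0,16],[0,0,0]],
  [255,[0,0,10],[0,0,0]],
  [255,[0,0,5],[0,0,0]],
  [255,[0,0,0],[0,0,0]],
])

```text
time_s: 36.25
ee_pos: [499.4, -344.6, 40.5]
ee_rot: [-180.0, 0.0, 3.8]
force: [0.2, -0.3, -1.8]
gripper_width: 17.3
gripper_force: 55.0
```

```bash
python3 - <<'E'
from h import *
s=st(); to(499.3,-343.8,33.5,3.8)
E
```

```text
{'time_s': 36.25, 'ee_pos': [499.431, -344.596, 40.522], 'ee_rot': [-179.981, 0.027, 3.843], 'force': [0.197, -0.325, -1.833], 'torque': [0.016, 0.075, 0.035], 'gripper_width': 17.262, 'gripper_force': 54.991, 'qpos': [-35.689, 31.33, 99.484, -0.004, 49.219, 50.47]}
ee [ 499.4 -344.6   40.5] [-1.7998e+02  3.0000e-02  3.8400e+00] shift [-0.1 -0.8  7. ] turn [-0.0003  0.0005  0.0008] /row [-0.01 -0.08  0.7 ] [-0.      0.      0.0001]
```

>>> servo_tool([
  [255,[0,-0.6,1.5],[0,0,0]],
  [255,[0,0,1.5],[0,0,0]],
  [255,[0,0,1],[0,0,0]],
  [255,[0,0,0.8],[0,0,0]],
  [255,[0,0,0.6],[0,0,0]],
  [255,[0,0,0.5],[0,0,0]],
  [255,[0,0,0.4],[0,0,0]],
  [255,[0,0,0.3],[0,0,0]],
  [255,[0,0,0],[0,0,0]],
  [255,[0,0,0],[0,0,0]],
], squeeze=30)

```text
time_s: 37.25
ee_pos: [499.4, -344.3, 34.3]
ee_rot: [180.0, 0.0, 3.8]
force: [-0.3, -0.1, -1.7]
gripper_width: 17.5
gripper_force: 30.0
```

```bash
python3 - <<'E'
from h import *
s=st()
E
```

```text
{'time_s': 37.25, 'ee_pos': [499.438, -344.288, 34.25], 'ee_rot': [179.995, 0.001, 3.826], 'force': [-0.305, -0.101, -1.67], 'torque': [0.012, 0.092, 0.001], 'gripper_width': 17.468, 'gripper_force': 29.991, 'qpos': [-35.664, 31.743, 99.85, -0.006, 48.405, 50.513]}
```

>>> servo_tool([
  [255,[0,0,0.3],[0,0,0]],
  [255,[0,0,0.3],[0,0,0]],
  [255,[0,0,0.2],[0,0,0]],
  [255,[0,0,0.2],[0,0,0]],
  [255,[0,0,0.2],[0,0,0]],
  [255,[0,0,0],[0,0,0]],
  [255,[0,0,0],[0,0,0]],
  [255,[0,0,0],[0,0,0]],
  [255,[0,0,0],[0,0,0]],
  [255,[0,0,0],[0,0,0]],
], squeeze=15)

```text
time_s: 38.25
ee_pos: [499.4, -344.3, 33.2]
ee_rot: [180.0, -0.0, 3.8]
force: [-1.7, 0.1, 2.7]
gripper_width: 18.0
gripper_force: 15.0
```

```bash
python3 - <<'E'
from h import *
s=st()
E
```

```text
{'time_s': 38.25, 'ee_pos': [499.449, -344.277, 33.234], 'ee_rot': [179.991, -0.004, 3.826], 'force': [-1.738, 0.081, 2.702], 'torque': [0.172, 0.188, 0.044], 'gripper_width': 17.981, 'gripper_force': 14.991, 'qpos': [-35.663, 31.812, 99.905, -0.006, 48.275, 50.515]}
```

It is resting on the bars. Release and rise.

>>> servo_tool([
  [200,[0,0,0],[0,0,0]],
  [170,[0,0,0],[0,0,0]],
  [120,[0,0,0],[0,0,0]],
  [60,[0,0,0],[0,0,0]],
  [0,[0,0,0],[0,0,0]],
  [0,[0,0,0],[0,0,0]],
  [0,[0,0,-5],[0,0,0]],
  [0,[0,0,-15],[0,0,0]],
  [0,[0,0,-20],[0,0,0]],
  [0,[0,0,-20],[0,0,0]],
])

```text
time_s: 39.25
ee_pos: [499.4, -344.2, 93.9]
ee_rot: [-180.0, 0.0, 3.8]
force: [-0.1, -0.7, -0.1]
gripper_width: 88.8
gripper_force: 0.0
```

>>> servo_tool([
  [0,[-2,0,-25],[0,0,0]],
  [0,[-2,0,-25],[0,0,0]],
  [0,[-2,0,-25],[0,0,0]],
  [0,[-2,0,-25],[0,0,0]],
  [0,[-2,0,-20],[0,0,0]],
  [0,[0,0,-10],[0,0,0]],
  [0,[0,0,0],[0,0,0]],
  [0,[0,0,0],[0,0,0]],
  [0,[0,0,0],[0,0,0]],
  [0,[0,0,0],[0,0,0]],
])

```text
time_s: 40.25
ee_pos: [489.1, -344.6, 221.8]
ee_rot: [-179.9, 0.1, 3.8]
force: [0.3, 0.8, 0.5]
gripper_width: 91.2
gripper_force: 0.0
```

```bash
python3 - <<'E'
from h import *
s=st(); p=cams.grab_frame('wrist'); wr_=outline_of(p,'wrench')[0]; c=cloud(p,wr_['pixels'],s); c=c[abs(c[:,2]-32)<6]; print(c.min(0),c.max(0),np.median(c,0),cv2.minAreaRect(c[:,:2].astype(np.float32)))
A=np.c_[c[:,:2],np.ones(len(c))]; print('slope',np.linalg.lstsq(A,c[:,2],rcond=None)[0])
p=cams.grab_frame('top'); save(p,'end.png'); nut(None,p)
E
```

```text
{'time_s': 40.25, 'ee_pos': [489.124, -344.612, 221.795], 'ee_rot': [-179.918, 0.103, 3.831], 'force': [0.31, 0.79, 0.487], 'torque': [-0.017, 0.005, -0.052], 'gripper_width': 91.247, 'gripper_force': 0.0, 'qpos': [-36.266, 20.987, 87.686, -0.003, 71.459, 49.904]}
[ 423.39793243 -369.04123725   26.53729728] [ 631.93300139 -305.26121717   35.29138147] [ 562.70947757 -344.13462978   32.19731861] ((526.8721313476562, -342.95465087890625), (206.9577178955078, 62.238834381103516), 3.8500823974609375)
slope [1.64478485e-03 1.37580316e-03 3.17514431e+01]Traceback (most recent call last):
  File "<stdin>", line 4, in <module>
  File "h.py", line 26, in nut
    o=outline_of(p,'gland_nut')[0]; m=o['pixels']; c=cloud(p,m,s); t=c[abs(c[:,2]-127)<6]
      ~~~~~~~~~~~~~~~~~~~~~~~~~^^^
IndexError: list index out of range
```

View pics/end.png

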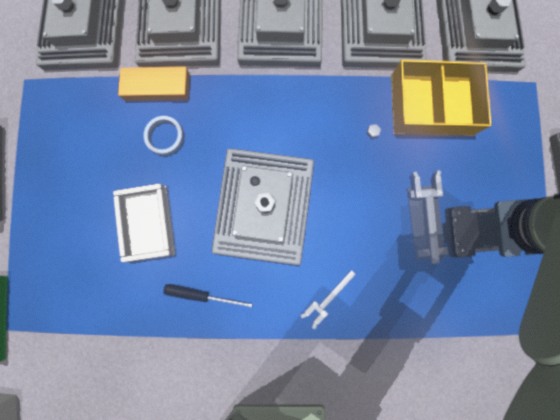

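The wrench lies flat on its rest (pixel 428,215), the nut is one flat further round (265,203), and everything else is where it was.

```bash
python3 -c "
from h import *
print(ticket.job_done())"
```

```text
the job is handed in; nothing more can be done
None
```

The nut was turned finger-tight with the fingers, then tightened about one flat more with the large wrench (estimated 53–60° from the arm's motion and camera views). The wrench lies flat on its rest again, nothing else looks moved in the last overhead picture, and the job was handed in at about 40 s; no verdict came back.

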